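Turn the stamp row round for the clerk across the desk

ROBOT

A 6-joint arm with a two-finger parallel gripper is mounted at the origin on the work surface. World frame = base frame: x ahead of the robot, y to its left, z up, the work surface at z = 0. Lengths are in m, angles in rad, forces in N, time in s.
With the tool pointing down it reaches from about 0.3 to 0.875 m from the base axis. Payload 6.4 kg.
Tool frame: the origin (TCP) lies midway between the tips of the shut fingers; the grasp point (between the pads) lies 19 mm behind it; z points along the fingers, y is the line along which they close (so a half turn about z gives the same grasp; the last joint's range is limited). The gripper opens to 85 mm and grips with 20 to 120 N. Pads are 22 mm wide; open, the fingers measure 114 mm over their backs; the gripper's body (76 mm by 85 mm) begins 54 mm behind the grasp point. The pads swing forward as they close: fully open they stand 13 mm farther back than shut.
Start: joints at [0.997, 0.181, 1.607, -0, 1.354, -0.206], TCP at [0.207, 0.537, 0.231] pointing down, gripper open.
Joint ranges: [-2.99, 2.99], [-0.89, 2.07], [0.3, 2.58], [-1.14, 4.28], [0, 2.63], [-3.12, 3.12]. Speed limits (rad/s): [2.57, 2.57, 3.01, 3.14, 3.14, 3.14].

INTERFACE

Orientations are given as a unit quaternion [w, x, y, z].
In Python, from bench import ctrl gives the robot as it stands.
- The arm moves only by the tool drive_tool, never from a script. Its argument "plan" is a list that holds one entry, the list of rows, each a list of 4 numbers: the shift along the tool's x, y, z scaled (see below), then the turn about the tool's z scaled (see below). In form: [[[x, y, z, roll], ...]]. A call has 1 to 12 rows; each row is the pose to reach, as a shift and turn from the pose commanded when the call began, along the tool's axes at that moment, turning the shorter way round; what a row does not reach only later rows make up. The controller multiplies each number of a shift by 400 mm and each number of a turn by 180 degrees. A row lasts 1/12 s, in which the tool goes at most 41.7 mm and 7.16 degrees, less where a joint would pass 70% of its speed; a pose out of reach is approached as far as the arm can. A call with a number of a shift or a turn outside -1 to 1 is refused whole. A call with a gripper value outside its range is refused whole. "jaw" is the closure, from 0 (fully open) to 1 (shut), set as the call begins (left out, the last holds). The fingers move at their own pace and stop on an object; the grip force is fixed at half the most. Time passes only in rows, so rows that repeat a pose let the fingers close. It gives the time, the measured TCP pose, the force, the opening and the grip force at its end, in the units of the state.
- ctrl.get_obs(): the state, without advancing time (a new reading comes with each control period).
- ctrl.camera(name): name is "side" or "top"; returns (picture, depth): 400x640x3 uint8, red, green, blue; 400x640 float32, m along the optical axis (not along the pixel's ray), 0 where there is no reading.
- ctrl.camera_info(name): a dict with "camera_matrix" (3x3 intrinsics, pixels), "R" (3x3) and "t" (3): a world point X has camera coordinates R X + t. Camera axes: x right, y down, z forward; pixel columns grow to the right and rows downward; lengths in m; the calibration is good to about 2 mm. A picture is of the moment at which its call begins. camera_info takes no time and is no camera call.
- ctrl.hand_in(): hands the job in; it is judged then, once.
The state is a dict: "time_s": time; "q": joint angles; "dq": joint speeds; "joint_efforts": joint torques, N m; "eef_pos": TCP position; "eef_rot": TCP orientation; "wrist_force": force on the tool from outside, world axes, zero at the start; "torque": the same for the moment, N m; "opening": opening from 0.0 (shut) to 1.0 (fully open); "grasp_force": force on a finger pad.
Only numpy, scipy, OpenCV 4.12 (cv2) and the standard library are available. Lean on these libraries where they do the work, as an engineer would, in place of code of your own. Each camera call takes 0.05 s, during which the arm holds its last target. There are 200 camera calls.

TASK

The clerk across the desk is taking over: move the four rubber stamps from the yellow tray into the blue tray in reverse order, one to a bay, so that the stamp at one end of the yellow row stands at the opposite end of the blue row (first from the left becomes first from the right, second from the left becomes second from the right, and so on). Set each stamp down upright on the floor of its bay and let go; do not drop one or tip one over on the way.

Things in the scene. Friction and masses are not known exactly. Their poses are not given: they have to be found in the camera images.
- yellow_tray: Yellow tray, fixed, 86 (x) by 246 (y) by 22 mm high, four open bays in a row: centres at x 0, y +90, +30, -30, -90 mm; each 74 (x) by 54 (y) mm inside, floor at z 4 mm, walls 6 mm thick. Origin: centre of underside, on the desk; z up, +x away from the robot, +y to its left (within 0.3 rad). Holds the stamps at the start; left or right of the blue one. Label ledge at x 43 to 67 mm, 18 mm high.
- blue_tray: Blue tray, fixed, 86 (x) by 246 (y) by 22 mm high, four open bays in a row: centres at x 0, y +90, +30, -30, -90 mm; each 74 (x) by 54 (y) mm inside, floor at z 4 mm, walls 6 mm thick. Origin: centre of underside, on the desk; z up, +x away from the robot, +y to its left (within 0.3 rad). Empty at the start, no ledge, no labels; left or right of the yellow one.
- red_stamp: Stamp with a red handle, loose, about 90 g, upright: grey foot 50 (x) by 34 (y) by 24 mm high; round handle 26 mm in diameter from 24 to 74 mm up: grip it 40 mm up or higher, fingers closing along the tray's x (neighbours stand 60 mm apart in y). Origin: centre of underside, at the start 6 mm above the desk; z up; x along the tray's x within 0.1 rad.
- green_stamp: Stamp with a green handle, loose, about 90 g, upright: grey foot 50 (x) by 34 (y) by 24 mm high; round handle 26 mm in diameter from 24 to 74 mm up: grip it 40 mm up or higher, fingers closing along the tray's x (neighbours stand 60 mm apart in y). Origin: centre of underside, at the start 6 mm above the desk; z up; x along the tray's x within 0.1 rad.
- white_stamp: Stamp with a white handle, loose, about 90 g, upright: grey foot 50 (x) by 34 (y) by 24 mm high; round handle 26 mm in diameter from 24 to 74 mm up: grip it 40 mm up or higher, fingers closing along the tray's x (neighbours stand 60 mm apart in y). Origin: centre of underside, at the start 6 mm above the desk; z up; x along the tray's x within 0.1 rad.
- black_stamp: Stamp with a black handle, loose, about 90 g, upright: grey foot 50 (x) by 34 (y) by 24 mm high; round handle 26 mm in diameter from 24 to 74 mm up: grip it 40 mm up or higher, fingers closing along the tray's x (neighbours stand 60 mm apart in y). Origin: centre of underside, at the start 6 mm above the desk; z up; x along the tray's x within 0.1 rad.
- red_label: Red marker fixed in the yellow tray: 2 mm liner (72 by 52 mm) on one bay's floor and a red label (20 by 46 mm) on the +x ledge beside it. It marks the bay where the red stamp stood at the start and stays there when the stamp is gone. Origin: liner's underside at the bay's centre, 4 mm above the desk; axes as the tray's.
- green_label: Green marker fixed in the yellow tray: 2 mm liner (72 by 52 mm) on one bay's floor and a green label (20 by 46 mm) on the +x ledge beside it. It marks the bay where the green stamp stood at the start and stays there when the stamp is gone. Origin: liner's underside at the bay's centre, 4 mm above the desk; axes as the tray's.
- white_label: White marker fixed in the yellow tray: 2 mm liner (72 by 52 mm) on one bay's floor and a white label (20 by 46 mm) on the +x ledge beside it. It marks the bay where the white stamp stood at the start and stays there when the stamp is gone. Origin: liner's underside at the bay's centre, 4 mm above the desk; axes as the tray's.
- black_label: Black marker fixed in the yellow tray: 2 mm liner (72 by 52 mm) on one bay's floor and a black label (20 by 46 mm) on the +x ledge beside it. It marks the bay where the black stamp stood at the start and stays there when the stamp is gone. Origin: liner's underside at the bay's centre, 4 mm above the desk; axes as the tray's.
There are look-alikes about, which are no part of the job. What is shaped like the black_stamp but purple is not meant.

How it is judged:
At the end, for the whole second after the job is handed in: Each stamp stands flat in its own blue bay (underside < 4 mm above the floor, tilt < 0.12 rad, within 14 mm of the bay centre along the row, 22 mm across), in the reverse order of the labels in the yellow tray (label at y, stamp at -y); released and at rest (((y of red_stamp in the frame of blue_tray between 0.076 and 0.104 m and y of red_label in the frame of yellow_tray between -0.104 and -0.076 m) or (y of red_stamp in the frame of blue_tray between 0.016 and 0.044 m and y of red_label in the frame of yellow_tray between -0.044 and -0.016 m) or (y of red_stamp in the frame of blue_tray between -0.044 and -0.016 m and y of red_label in the frame of yellow_tray between 0.016 and 0.044 m) or (y of red_stamp in the frame of blue_tray between -0.104 and -0.076 m and y of red_label in the frame of yellow_tray between 0.076 and 0.104 m)) and x of red_stamp in the frame of blue_tray between -0.022 and 0.022 m and z of each of red_stamp, green_stamp, white_stamp, black_stamp in the frame of blue_tray below 0.008 m and angle between each of red_stamp, green_stamp, white_stamp, black_stamp's own z axis and vertical below 0.12 rad and linear speed of each of red_stamp, green_stamp, white_stamp, black_stamp below 0.02 m/s and angular speed of each of red_stamp, green_stamp, white_stamp, black_stamp below 0.3 rad/s and ((y of green_stamp in the frame of blue_tray between 0.076 and 0.104 m and y of green_label in the frame of yellow_tray between -0.104 and -0.076 m) or (y of green_stamp in the frame of blue_tray between 0.016 and 0.044 m and y of green_label in the frame of yellow_tray between -0.044 and -0.016 m) or (y of green_stamp in the frame of blue_tray between -0.044 and -0.016 m and y of green_label in the frame of yellow_tray between 0.016 and 0.044 m) or (y of green_stamp in the frame of blue_tray between -0.104 and -0.076 m and y of green_label in the frame of yellow_tray between 0.076 and 0.104 m)) and x of green_stamp in the frame of blue_tray between -0.022 and 0.022 m and ((y of white_stamp in the frame of blue_tray between 0.076 and 0.104 m and y of white_label in the frame of yellow_tray between -0.104 and -0.076 m) or (y of white_stamp in the frame of blue_tray between 0.016 and 0.044 m and y of white_label in the frame of yellow_tray between -0.044 and -0.016 m) or (y of white_stamp in the frame of blue_tray between -0.044 and -0.016 m and y of white_label in the frame of yellow_tray between 0.016 and 0.044 m) or (y of white_stamp in the frame of blue_tray between -0.104 and -0.076 m and y of white_label in the frame of yellow_tray between 0.076 and 0.104 m)) and x of white_stamp in the frame of blue_tray between -0.022 and 0.022 m and ((y of black_stamp in the frame of blue_tray between 0.076 and 0.104 m and y of black_label in the frame of yellow_tray between -0.104 and -0.076 m) or (y of black_stamp in the frame of blue_tray between 0.016 and 0.044 m and y of black_label in the frame of yellow_tray between -0.044 and -0.016 m) or (y of black_stamp in the frame of blue_tray between -0.044 and -0.016 m and y of black_label in the frame of yellow_tray between 0.016 and 0.044 m) or (y of black_stamp in the frame of blue_tray between -0.104 and -0.076 m and y of black_label in the frame of yellow_tray between 0.076 and 0.104 m)) and x of black_stamp in the frame of blue_tray between -0.022 and 0.022 m); the robot touches nothing.
It fails at once if a stamp is tipped over (more than 0.7 rad from upright) (angle between any of red_stamp, green_stamp, white_stamp, black_stamp's own z axis and vertical above 0.7 rad).
It fails at once if a stamp is dropped or thrown (moves faster than 0.9 m/s while the fingers do not hold it, a fall of about 40 mm) ((linear speed of red_stamp above 0.9 m/s and contact force between red_stamp and the fingers below 0.1 N) or (linear speed of green_stamp above 0.9 m/s and contact force between green_stamp and the fingers below 0.1 N) or (linear speed of white_stamp above 0.9 m/s and contact force between white_stamp and the fingers below 0.1 N) or (linear speed of black_stamp above 0.9 m/s and contact force between black_stamp and the fingers below 0.1 N)).
It also fails if it takes over 109 s, if anything falls off the work surface, if the arm or the gripper's body presses on something with over 40 N, if the wrist force passes 120 N, or if a joint passes its speed limit or range.

## Working session

There is one attempt and no reset: what is moved stays moved. The work goes in short steps, Python scripts to look and compute and a tool call to move; the robot and the scene stay as the last step left them, time stands still between calls to the robot, and variables do not carry over. Pictures are saved under pics/ and viewed, at most 14 in all, crops included, and the job is handed in when it is done.

Besides the shell and the picture viewer there is one more tool, called after "Emit:" as a command line: name --argument value ..., lists and objects as JSON in quotes. drive_tool: Moves the arm, as the interface text tells. Its arguments: {"type":"object","properties":{"plan":{"type":"array"},"jaw":{"type":"number"}},"required":["plan"]}

```bash
mkdir -p pics; python3 - <<'E'
from bench import ctrl
import cv2,numpy as np
for n in("top","side"):
    p,d=ctrl.camera(n); cv2.imwrite(f"pics/{n}0.png",p[:,:,::-1]); np.savez(f"{n}0.npz",p=p,d=d)
    print(n,{k:np.round(v,4).tolist() if not isinstance(v,str) else v for k,v in ctrl.camera_info(n).items()})
o=ctrl.get_obs();print({k:np.round(o[k],4).tolist() for k in("time_s","eef_pos","eef_rot","opening","wrist_force")})
E
```

```text
top {'camera_matrix': [[417.2935, 0.0, 327.8501], [0.0, 417.2935, 201.9254], [0.0, 0.0, 1.0]], 'R': [[0.0216, -0.9998, 0.0046], [-0.9737, -0.0221, -0.2268], [0.2268, 0.0004, -0.9739]], 't': [-0.0193, 0.5021, 0.7946]}
side {'camera_matrix': [[472.466, 0.0, 316.087], [0.0, 472.466, 206.8242], [0.0, 0.0, 1.0]], 'R': [[0.9933, -0.1152, -0.01], [-0.0869, -0.6875, -0.721], [0.0762, 0.717, -0.6929]], 't': [-0.5007, 0.0604, 0.9563]}
{'time_s': 0.1, 'eef_pos': [0.2065, 0.5361, 0.2305], 'eef_rot': [-0.0003, 0.1829, 0.9831, -0.0007], 'opening': 0.9994, 'wrist_force': [-0.0558, 0.4621, 0.428]}
```

View pics/top0.png

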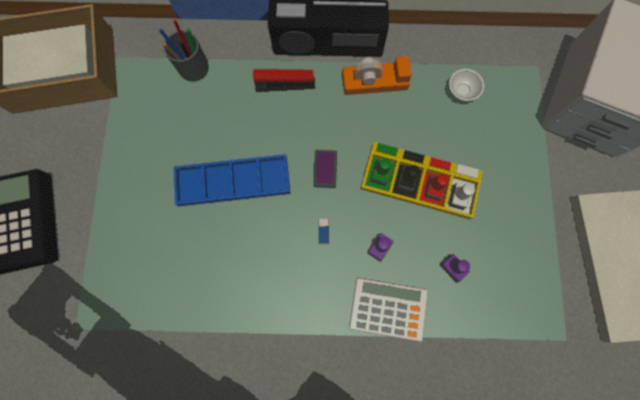

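View pics/side0.png

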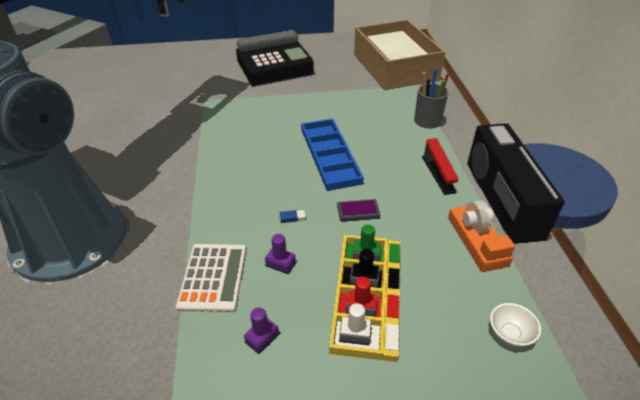

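Top view: the yellow tray spans (365-480, 145-215), with stamps from the left at green (381,168), black (408,178), red (436,185) and white (462,190). The blue tray spans (175-290, 157-204). The black candidates are the black-handled stamp in the tray at (408,178) and the two purple look-alikes at (380,247) and (456,266). The black one in the bay beside the black label is meant. Next I'll enlarge and measure.

```bash
cat > h.py <<'E'
import numpy as np,cv2
from bench import ctrl
def cam(n):
    c=ctrl.camera_info(n); return [np.array(c[k],float) for k in("camera_matrix","R","t")]
def ray(n,uv,z):           # pixel -> world on plane z
    K,R,t=cam(n); C=-R.T@t; d=R.T@np.linalg.solve(K,[uv[0],uv[1],1.])
    return C+d*(z-C[2])/d[2]
def cloud(n,d):            # depth -> world per pixel
    K,R,t=cam(n); v,u=np.mgrid[:400,:640]
    P=np.stack([(u-K[0,2])/K[0,0]*d,(v-K[1,2])/K[1,1]*d,d],-1)
    return (P-t)@R
def tri(a,b):              # top pixel, side pixel -> world point, gap
    X=cv2.triangulatePoints(*[K@np.c_[R,t] for K,R,t in(cam("top"),cam("side"))],np.float64(a),np.float64(b))[:,0]
    X=X[:3]/X[3]; return X
E
python3 - <<'E'
from h import *
T=np.load("top0.npz");S=np.load("side0.npz")
a=cv2.resize(T['p'][130:225,355:490],None,fx=5.6,fy=5.6,interpolation=3)[:,:,::-1]
b=cv2.resize(S['p'][220:365,320:410],None,fx=4,fy=4,interpolation=3)[:,:,::-1]
cv2.imwrite("pics/ct.png",a);cv2.imwrite("pics/cs.png",b)
c=cv2.resize(T['p'][145:215,165:300],None,fx=5.6,fy=5.6,interpolation=3)[:,:,::-1]
d=cv2.resize(S['p'][110:195,290:375],None,fx=4.6,fy=4.6,interpolation=3)[:,:,::-1]
m=np.zeros((392,756+391,3),np.uint8);m[:,:756]=c;m[:391,756:]=d
cv2.imwrite("pics/cb.png",cv2.resize(m,(800,273)))
for n,D in(("top",T),("side",S)):
    P=cloud(n,D['d']);h=cv2.cvtColor(D['p'],cv2.COLOR_RGB2HSV);z=P[...,2]
    for nm,lo,hi in(("yellow",22,34),("blue",105,118)):
        m=(h[...,0]>=lo)&(h[...,0]<=hi)&(h[...,1]>150)&(h[...,2]>60)&(abs(z-.022)<.004)&(P[...,0]>.2)&(P[...,0]<.8)
        k,L,st,_=cv2.connectedComponentsWithStats(m.astype(np.uint8));
        q=P[m][:,:2]
        (c,s,ang)=cv2.minAreaRect((q*1000).astype(np.float32)); print(n,nm,m.sum(),np.round(c,1),np.round(s,1),round(ang,2),"z",np.median(P[m][:,2]).round(4))
    reg=(z>.07)&(z<.09)&(P[...,0]>.4)&(P[...,0]<.7)&(P[...,1]<0)
    k,L,st,_=cv2.connectedComponentsWithStats(reg.astype(np.uint8))
    for i in range(1,k):
        if st[i,4]>15: print(n,"top",st[i],np.round(P[L==i].mean(0),4), D['p'][L==i].mean(0).round())
E
```

```text
top yellow 1190 [ 567.4 -210.6] [245.1 107.8] 75.25 z 0.0211
top blue 972 [557.5 202.3] [ 84.  243.9] 7.95 z 0.0211
top top [560 112  80  34 570] [ 0.6644 -0.5683  0.0814] [72. 75. 72.]
top top [378 157  13  13 127] [ 0.5818 -0.1215  0.0781] [40. 98. 35.]
top top [406 164  13  13 132] [ 0.568  -0.1784  0.0779] [48. 47. 33.]
top top [436 173  13  13 130] [ 0.5502 -0.2379  0.0782] [139.  42.  30.]
top top [461 183  14  13 135] [ 0.5309 -0.2884  0.0779] [157. 157. 143.]
top top [378 237  12  13 118] [ 0.4192 -0.1189  0.0732] [ 97.  63. 115.]
side yellow 1452 [ 570.6 -215.6] [245.4 107.9] 75.29 z 0.0213
side blue 606 [560.3 197. ] [ 84.2 246. ] 8.42 z 0.0206
side top [361 224  15  13 148] [ 0.5845 -0.1288  0.0777] [ 44. 115.  49.]
side top [272 233  14  12 114] [ 0.4219 -0.1242  0.073 ] [113.  66. 132.]
side top [360 248  15  15 173] [ 0.5714 -0.186   0.0776] [15. 20. 16.]
side top [356 276  16  16 192] [ 0.5535 -0.2454  0.0779] [169.  34.  32.]
side top [349 303  17  17 215] [ 0.5341 -0.2959  0.0781] [204. 197. 182.]
```

View pics/ct.png

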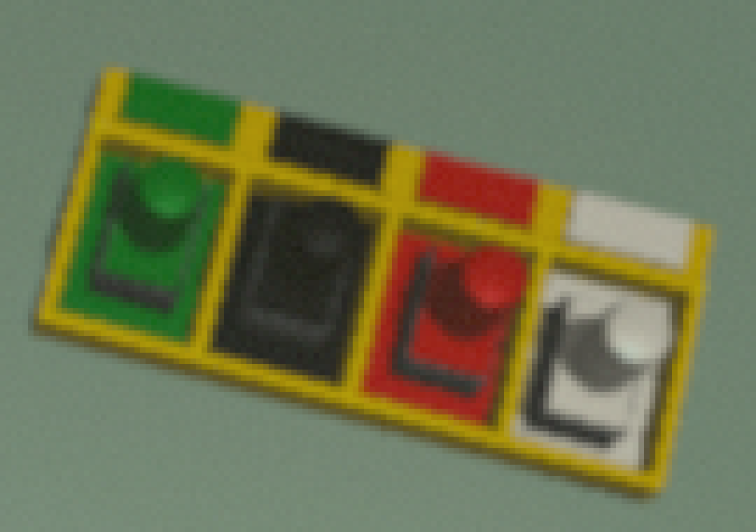

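View pics/cs.png

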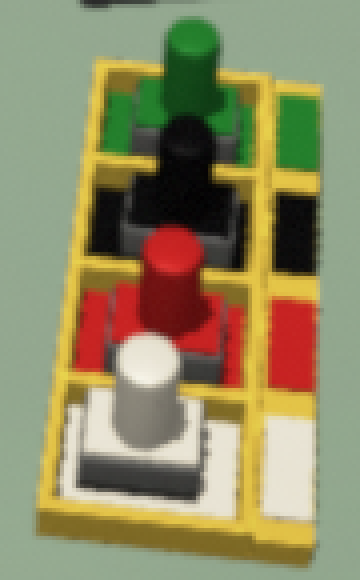

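View pics/cb.png

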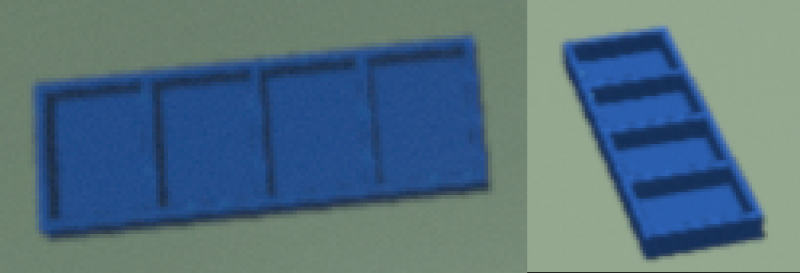

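The crops confirm it. Left to right, stamps and labels both read green, black, red, white, and the purple stamps stand outside the tray. Heights agree from both views: tray rim about 21 mm, handle tops about 78 mm. The two views differ by 3 mm in x and 6 mm in y, so I'll use their mean and check it against the robot once a stamp is held.

```bash
cat >> h.py <<'E'
from scipy.spatial.transform import Rotation as Ro
def go(x,y,z,ang):         # world mm / deg of tool y -> scaled move numbers
    o=ctrl.get_obs(); R=Ro.from_quat(np.roll(o["eef_rot"],-1)).as_matrix()
    s=R.T@(np.array([x,y,z])/1000-o["eef_pos"]); a=np.degrees(np.arctan2(R[1,1],R[0,1]))
    print("shift",np.round(s/.4,4),"roll",round(((a-ang+90)%180-90)/180,4),"| yaw",a.round(2))
Y0,YA=np.array([557.4,-210.]),-14.75; B0,BA=np.array([558.9,199.6]),8.2
def bay(o,a,y): a=np.radians(a); return o+y*np.array([-np.sin(a),np.cos(a)])
E
python3 - <<'E'
from h import *
go(583,-125,150,-14.75)
for c,y in zip("gbrw",(90,30,-30,-90)): print(c,bay(Y0,YA,y).round(1),"->",bay(B0,BA,-y).round(1))
E
```

```text
shift [-1.4727 -1.2034  0.2027] roll 0.4649 | yaw 68.93
g [ 580.3 -123. ] -> [571.7 110.5]
b [ 565. -181.] -> [563.2 169.9]
r [ 549.8 -239. ] -> [554.6 229.3]
w [ 534.5 -297. ] -> [546.1 288.7]
```

Emit:
drive_tool --plan '[[[-0.73,-0.6,0.0,0.465],[-0.73,-0.6,0.0,0.465],[-0.73,-0.6,0.0,0.465],[-0.73,-0.6,0.0,0.465],[-0.73,-0.6,0.0,0.465],[-0.73,-0.6,0.0,0.465],[-0.73,-0.6,0.0,0.465],[-0.73,-0.6,0.0,0.465],[-0.73,-0.6,0.0,0.465],[-0.73,-0.6,0.0,0.465],[-0.73,-0.6,0.0,0.465],[-0.73,-0.6,0.0,0.465]]]' --jaw 0

```text
time_s: 1.1
eef_pos: [0.3933, 0.2063, 0.231]
eef_rot: [-0.0, 0.795, 0.607, -0.0]
wrist_force: [-0.2, -0.6, -0.1]
opening: 0.998
grasp_force: 0.0
```

```bash
python3 -c "
from h import *
go(583,-125,150,-14.75);print(ctrl.get_obs()['eef_pos'])"
```

```text
shift [-0.6736  0.6764  0.2021] roll -0.0031 | yaw -15.31
[0.39325537 0.20634776 0.23095634]
```

Emit:
drive_tool --plan '[[[-0.674,0.676,0.2,-0.003],[-0.674,0.676,0.2,-0.003],[-0.674,0.676,0.2,-0.003],[-0.674,0.676,0.2,-0.003],[-0.674,0.676,0.2,-0.003],[-0.674,0.676,0.2,-0.003],[-0.674,0.676,0.2,-0.003],[-0.674,0.676,0.2,-0.003],[-0.674,0.676,0.2,-0.003],[-0.674,0.676,0.2,-0.003],[-0.674,0.676,0.2,-0.003],[-0.674,0.676,0.2,-0.003]]]'

```text
time_s: 2.1
eef_pos: [0.585, -0.1222, 0.1503]
eef_rot: [-0.001, 0.79, 0.613, -0.0]
wrist_force: [0.3, 0.1, -0.7]
opening: 1.0
grasp_force: 0.0
```

```bash
python3 - <<'E'
from h import *
go(583,-125,40,-14.75);print(ctrl.get_obs()['eef_pos'])
out=[]
for n in("top","side"):
    p,d=ctrl.camera(n); np.savez(f"{n}1.npz",p=p,d=d); out.append(p[60:330,300:560] if n=="top" else p[120:390,250:510])
cv2.imwrite("pics/hov.png",cv2.resize(np.hstack(out),None,fx=1.5,fy=1.5)[:,:,::-1])
E
```

```text
shift [-0.0082 -0.0025  0.2757] roll 0.0024 | yaw -14.32
[ 0.58498991 -0.12220099  0.15027651]
```

View pics/hov.png

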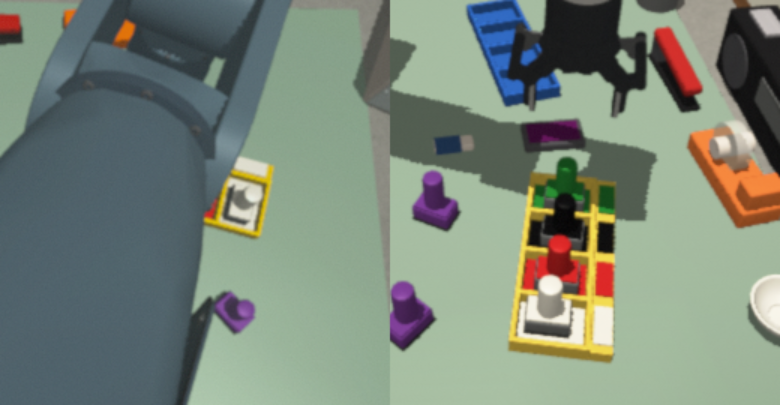

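The side view shows the open fingertips at about (344,191) and (401,195), above the green stamp; the arm blocks the top view. I'll use the fingertips to calibrate the side camera.

```bash
python3 - <<'E'
from h import *
for z in(.158,.163): print(z,ray("side",(372.7,193.3),z).round(4), ray("side",(344,191.3),z).round(4),ray("side",(401.3,195.3),z).round(4))
S=np.load("side1.npz");P=cloud("side",S['d'])
m=(np.hypot(P[...,0]-.585,P[...,1]+.122)<.08)&(P[...,2]>.14)&(P[...,2]<.19)
q=P[m];a=np.radians(-14.32);ex=np.array([np.cos(a),np.sin(a)]);ey=np.array([-ex[1],ex[0]])
u=(q[:,:2]-[.58499,-.1222])@ex;v=(q[:,:2]-[.58499,-.1222])@ey
for s in(u<0,u>0):
  print(s.sum(),"u",np.percentile(u[s],[2,50,98]).round(4),"v",np.percentile(v[s],[2,50,98]).round(4),"z",np.percentile(q[s,2],[1,50]).round(4))
E
```

```text
0.158 [ 0.5892 -0.1188  0.158 ] [ 0.5414 -0.1076  0.158 ] [ 0.6362 -0.1299  0.158 ]
0.163 [ 0.5877 -0.1242  0.163 ] [ 0.5404 -0.1131  0.163 ] [ 0.6343 -0.1351  0.163 ]
83 u [-0.0541 -0.0466 -0.041 ] v [-0.0116 -0.0089  0.0017] z [0.1659 0.1788]
92 u [0.0444 0.0493 0.0575] v [-0.0119 -0.0083  0.0093] z [0.1673 0.1796]
```

Checked against the fingers, the side camera reads about 1.7 mm high in x and is good in y. I'll shift the estimates to match.

```bash
sed -i 's/557.4,-210./557.,-212./;s/558.9,199.6/558.7,198./' h.py; python3 -c "
from h import *
go(583,-127,41,-14.75)"
```

```text
shift [-0.0165 -0.0005  0.2753] roll 0.0031 | yaw -14.19
```

Emit:
drive_tool --plan '[[[-0.0165,0,0.05,0.003],[-0.0165,0,0.1,0.003],[-0.0165,0,0.15,0.003],[-0.0165,0,0.2,0.003],[-0.0165,0,0.24,0.003],[-0.0165,0,0.275,0.003],[-0.0165,0,0.275,0.003],[-0.0165,0,0.275,0.003]]]'

```text
time_s: 2.87
eef_pos: [0.5835, -0.1273, 0.0412]
eef_rot: [-0.001, 0.792, 0.611, -0.0]
wrist_force: [0.2, 0.5, 0.6]
opening: 1.001
grasp_force: 0.0
```

```bash
python3 - <<'E'
from h import *
go(583,-127,41,-14.75);print(ctrl.get_obs()['eef_pos'])
p,d=ctrl.camera("side")
cv2.imwrite("pics/dn.png",cv2.resize(p[150:370,270:470],None,fx=2.7,fy=2.7)[:,:,::-1])
E
```

```text
shift [ 0.0004 -0.0015  0.0005] roll 0.0003 | yaw -14.7
[ 0.58352914 -0.12730053  0.0412123 ]
```

View pics/dn.png

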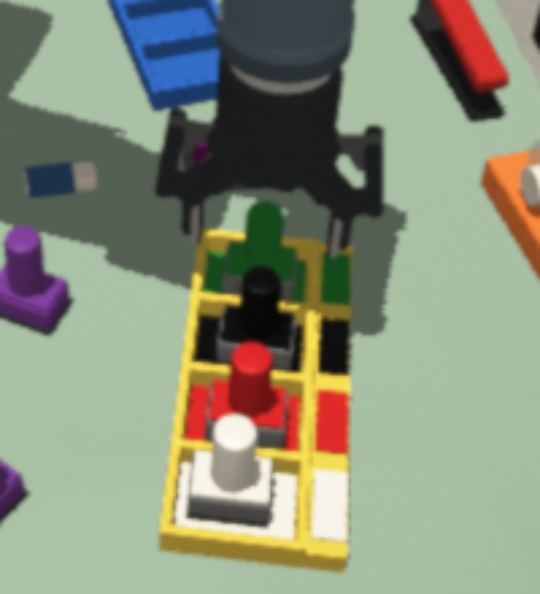

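The fingers straddle the green handle: fingers at about 192 and 340, handle at 264 in the crop. Close, then lift.

Emit:
drive_tool --plan '[[[0,0,0,0],[0,0,0,0],[0,0,0,0],[0,0,0,0],[0,0,0,0],[0,0,0,0],[0,0,0,0],[0,0,0,0],[0,0,0,0],[0,0,0,0]]]' --jaw 1

```text
time_s: 3.75
eef_pos: [0.5843, -0.1286, 0.0418]
eef_rot: [0.0, 0.792, 0.61, 0.0]
wrist_force: [-1.1, -0.1, 5.1]
opening: 0.29
grasp_force: 58.7
```

Emit:
drive_tool --plan '[[[0,0,-0.02,0],[0,0,-0.06,0],[0,0,-0.12,0],[0,0,-0.18,0],[0,0,-0.23,0],[0,0,-0.27,0],[0,0,-0.29,0],[0,0,-0.29,0],[0,0,-0.29,0]]]'

```text
time_s: 4.5
eef_pos: [0.5838, -0.1283, 0.157]
eef_rot: [-0.0, 0.792, 0.61, -0.0]
wrist_force: [-0.2, -0.6, -0.8]
opening: 0.285
grasp_force: 58.9
```

```bash
python3 - <<'E'
from h import *
o=ctrl.get_obs();print(o['time_s'],o['eef_pos'],o['opening'],o['grasp_force'])
a=bay(B0,BA,-90);print(a);go(*a,156,BA)
p,d=ctrl.camera("side")
cv2.imwrite("pics/held.png",cv2.resize(p[120:370,270:470],None,fx=2.4,fy=2.4)[:,:,::-1])
E
```

```text
4.5 [ 0.58379635 -0.12831361  0.1569535 ] 0.28529899787908897 58.85157823562622
[571.53660403 108.92013922]
shift [ 0.5657 -0.1809  0.0024] roll -0.1276 | yaw -14.77
```

View pics/held.png

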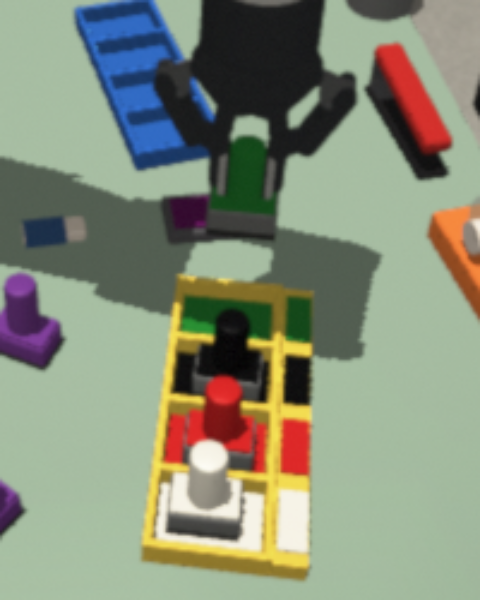

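Held upright. Carrying it to the blue y=-90 bay.

Emit:
drive_tool --plan '[[[0.04,-0.013,0,-0.02],[0.12,-0.038,0,-0.04],[0.21,-0.067,0,-0.06],[0.3,-0.096,0,-0.08],[0.39,-0.125,0,-0.1],[0.47,-0.15,0,-0.115],[0.53,-0.17,0,-0.1276],[0.5657,-0.181,0,-0.1276],[0.5657,-0.181,0,-0.1276],[0.5657,-0.181,0,-0.1276]]]'

```text
time_s: 5.38
eef_pos: [0.5706, 0.1095, 0.1556]
eef_rot: [-0.001, 0.654, 0.756, -0.001]
wrist_force: [-0.1, -1.3, -0.2]
opening: 0.286
grasp_force: 58.8
```

```bash
python3 - <<'E'
from h import *
a=bay(B0,BA,-90)
for n in("top","side"):
    p,d=ctrl.camera(n); np.savez(f"{n}2.npz",p=p,d=d)
go(*a,41,BA);print(ctrl.get_obs()['eef_pos'])
P=cloud("side",d);S=np.load("side2.npz")['p']
h=cv2.cvtColor(S,cv2.COLOR_RGB2HSV);e=ctrl.get_obs()['eef_pos']
m=(h[...,0]>50)&(h[...,0]<70)&(h[...,1]>130)&(np.hypot(P[...,0]-e[0],P[...,1]-e[1])<.05)&(P[...,2]>.1)
print(m.sum(),P[m].mean(0),np.percentile(P[m],[2,98],axis=0))
cv2.imwrite("pics/overblue.png",cv2.resize(S[60:260,250:430],None,fx=3,fy=3)[:,:,::-1])
E
```

```text
shift [0.0018 0.0015 0.2881] roll -0.0002 | yaw 8.17
[0.57123798 0.10815204 0.15623465]
321 [0.57128303 0.10247733 0.16627395] [[0.55003572 0.09483424 0.14330013]
 [0.58886813 0.11508912 0.19390672]]
```

View pics/overblue.png

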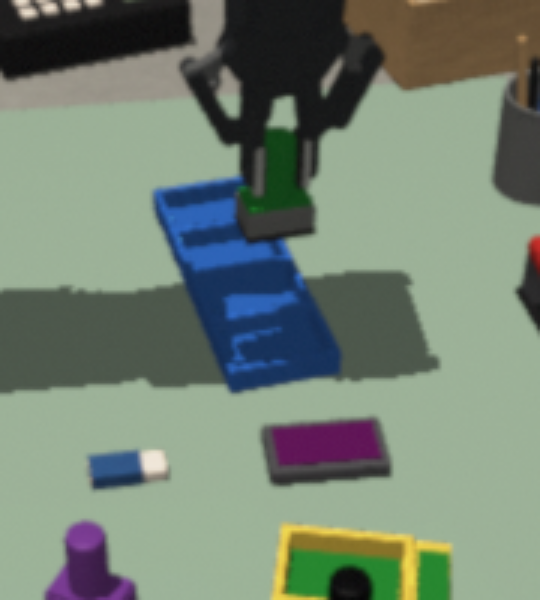

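The stamp hangs upright over the right part of the blue tray. Lowering it.

Emit:
drive_tool --plan '[[[0.0018,0.0015,0.03,0],[0.0018,0.0015,0.09,0],[0.0018,0.0015,0.15,0],[0.0018,0.0015,0.19,0],[0.0018,0.0015,0.215,0],[0.0018,0.0015,0.23,0],[0.0018,0.0015,0.23,0],[0.0018,0.0015,0.23,0]]]'

```text
time_s: 6.15
eef_pos: [0.5726, 0.1093, 0.0655]
eef_rot: [0.0, 0.655, 0.756, 0.0]
wrist_force: [-0.6, 0.3, 0.3]
opening: 0.289
grasp_force: 58.9
```

```bash
python3 - <<'E'
from h import *
p,d=ctrl.camera("side")
go(*bay(B0,BA,-90),40,BA);print(ctrl.get_obs()['wrist_force'])
cv2.imwrite("pics/low.png",cv2.resize(p[110:220,290:390],None,fx=5,fy=5)[:,:,::-1])
E
```

```text
shift [-0.0006 -0.0041  0.0655] roll -0.0002 | yaw 8.17
[ 0.3012681   0.11513894 -0.70486684]
```

View pics/low.png

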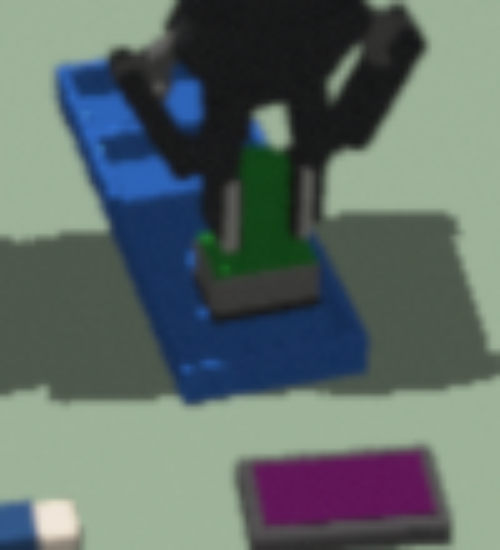

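It looks centred on the bay. Lowering to the floor slowly, then releasing.

Emit:
drive_tool --plan '[[[0,-0.003,0.015,0],[0,-0.003,0.03,0],[0,-0.003,0.045,0],[0,-0.003,0.055,0],[0,-0.003,0.06,0],[0,-0.003,0.063,0],[0,-0.003,0.0655,0],[0,-0.003,0.0655,0],[0,-0.003,0.0655,0]]]'

```text
time_s: 6.95
eef_pos: [0.5707, 0.1096, 0.0398]
eef_rot: [-0.0, 0.655, 0.756, -0.0]
wrist_force: [-4.1, 0.5, 7.5]
opening: 0.292
grasp_force: 59.7
```

Emit:
drive_tool --plan '[[[0,0,0,0],[0,0,0,0],[0,0,0,0],[0,0,0,0],[0,0,0,0],[0,0,0,0],[0,0,0,0],[0,0,0,0]]]' --jaw 0

```text
time_s: 7.62
eef_pos: [0.571, 0.1095, 0.039]
eef_rot: [-0.0, 0.655, 0.756, -0.0]
wrist_force: [-0.1, 0.1, 0.7]
opening: 1.001
grasp_force: 0.0
```

Emit:
drive_tool --plan '[[[0,0,-0.04,0],[0,0,-0.1,0],[0,0,-0.2,0],[0,0,-0.28,0],[0,0,-0.28,0],[0,0,-0.28,0]]]'

```text
time_s: 8.12
eef_pos: [0.5729, 0.1095, 0.1539]
eef_rot: [0.002, 0.655, 0.756, 0.002]
wrist_force: [-0.3, -0.1, -0.7]
opening: 0.998
grasp_force: 0.0
```

```bash
python3 - <<'E'
from h import *
p,d=ctrl.camera("side")
go(570,-185,152,YA)
cv2.imwrite("pics/placed.png",cv2.resize(p[110:220,290:390],None,fx=5,fy=5)[:,:,::-1])
P=cloud("side",d)
k,L,st,_=cv2.connectedComponentsWithStats(((P[...,2]>.068)&(P[...,2]<.09)&(P[...,0]>.5)&(P[...,0]<.7)&(P[...,1]<.35)).astype(np.uint8))
for i in range(1,k):
    if st[i,4]>30:print(P[L==i].mean(0).round(4),p[L==i].mean(0).round())
E
```

```text
shift [-7.282e-01 -1.083e-01 -7.000e-04] roll 0.1275 | yaw 8.2
[0.5711 0.1085 0.0749] [18. 66. 31.]
[ 0.5711 -0.1862  0.0773] [16. 26. 16.]
[ 0.5533 -0.2459  0.0776] [175.  36.  34.]
[ 0.5341 -0.2963  0.0777] [208. 201. 187.]
```

View pics/placed.png

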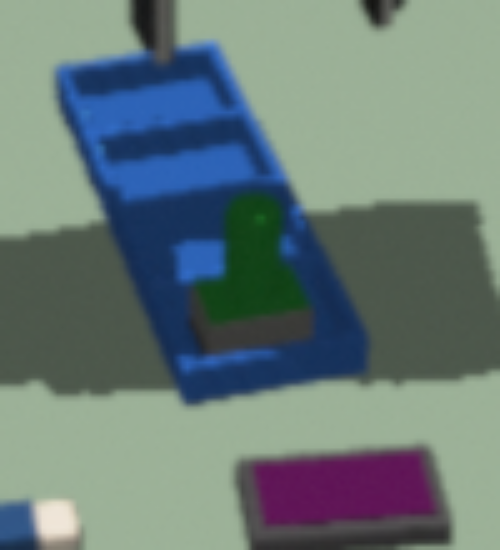

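Green stands flat in its bay: top at 75 mm against 77.5 mm in the yellow tray, so the floor is reached, and within 2 mm of the bay centre. Next is black, at (570,-185), beside the black label.

Emit:
drive_tool --plan '[[[-0.1,-0.015,0,0.02],[-0.2,-0.03,0,0.05],[-0.3,-0.045,0,0.08],[-0.4,-0.06,0,0.11],[-0.5,-0.075,0,0.1275],[-0.6,-0.09,0,0.1275],[-0.68,-0.101,0,0.1275],[-0.728,-0.108,0,0.1275],[-0.728,-0.108,0,0.1275],[-0.728,-0.108,0,0.1275]]]'

```text
time_s: 9.0
eef_pos: [0.5684, -0.1854, 0.1489]
eef_rot: [-0.002, 0.793, 0.609, -0.001]
wrist_force: [-0.4, -0.1, 0.1]
opening: 0.998
grasp_force: 0.0
```

```bash
python3 -c "
from h import *
ctrl.camera('side');go(569.5,-185.5,41,YA)"
```

```text
shift [-0.0028  0.0038  0.2705] roll -0.0003 | yaw -14.81
```

Emit:
drive_tool --plan '[[[-0.002,0.003,0.05,0],[-0.002,0.003,0.1,0],[-0.002,0.003,0.15,0],[-0.002,0.003,0.2,0],[-0.002,0.003,0.24,0],[-0.002,0.003,0.272,0],[-0.002,0.003,0.272,0],[-0.002,0.003,0.272,0]]]'

```text
time_s: 9.72
eef_pos: [0.5702, -0.1846, 0.0415]
eef_rot: [-0.001, 0.792, 0.611, -0.0]
wrist_force: [1.3, 0.8, 0.4]
opening: 1.0
grasp_force: 0.0
```

Emit:
drive_tool --plan '[[[0,0,0,0],[0,0,0,0],[0,0,0,0],[0,0,0,0],[0,0,0,0],[0,0,0,0],[0,0,0,0],[0,0,0,0],[0,0,0,0],[0,0,0,0]]]' --jaw 1

```text
time_s: 10.55
eef_pos: [0.5711, -0.1863, 0.0431]
eef_rot: [0.001, 0.792, 0.61, 0.0]
wrist_force: [-1.0, 0.9, 6.5]
opening: 0.287
grasp_force: 58.8
```

Emit:
drive_tool --plan '[[[0,0,-0.02,0],[0,0,-0.06,0],[0,0,-0.12,0],[0,0,-0.18,0],[0,0,-0.23,0],[0,0,-0.27,0],[0,0,-0.29,0],[0,0,-0.29,0],[0,0,-0.29,0]]]'

```text
time_s: 11.3
eef_pos: [0.5705, -0.1859, 0.158]
eef_rot: [-0.0, 0.792, 0.61, -0.0]
wrist_force: [-0.4, -1.0, -1.4]
opening: 0.289
grasp_force: 58.9
```

```bash
cat > st.py <<'E'
import sys
from h import *
p,d=ctrl.camera("side");o=ctrl.get_obs();print(o['time_s'],o['eef_pos'].round(4),round(o['opening'],3),round(o['grasp_force'],1))
P=cloud("side",d)
k,L,s,_=cv2.connectedComponentsWithStats(((P[...,2]>.068)&(P[...,2]<.09)&(P[...,0]>.5)&(P[...,0]<.7)&(P[...,1]<.35)).astype(np.uint8))
for i in range(1,k):
    if s[i,4]>30:print(P[L==i].mean(0).round(4),p[L==i].mean(0).round())
if len(sys.argv)>1: go(*[eval(a) for a in sys.argv[1:]])
E
python3 st.py *[ 2>/dev/null; python3 -c "
from h import *
a=bay(B0,BA,-30);print(a);go(*a,156,BA)"
```

```text
11.35 [ 0.57   -0.1856  0.1571] 0.287 58.9
[0.5711 0.1081 0.0749] [ 36. 119.  52.]
[ 0.5534 -0.2458  0.0774] [189.  38.  36.]
[ 0.534  -0.2963  0.0777] [220. 214. 201.]
[562.97886801 168.30671307]
shift [ 0.8511 -0.2423  0.0035] roll -0.1275 | yaw -14.76
```

Emit:
drive_tool --plan '[[[0.04,-0.011,0,-0.02],[0.12,-0.034,0,-0.04],[0.22,-0.063,0,-0.06],[0.32,-0.091,0,-0.08],[0.42,-0.12,0,-0.1],[0.52,-0.148,0,-0.12],[0.62,-0.176,0,-0.1275],[0.72,-0.205,0,-0.1275],[0.8,-0.228,0,-0.1275],[0.851,-0.2423,0,-0.1275],[0.851,-0.2423,0,-0.1275],[0.851,-0.2423,0,-0.1275]]]'

```text
time_s: 12.35
eef_pos: [0.5624, 0.1689, 0.1565]
eef_rot: [-0.001, 0.654, 0.757, -0.001]
wrist_force: [-0.4, 1.3, -1.2]
opening: 0.286
grasp_force: 58.9
```

```bash
python3 -c "
from h import *
ctrl.camera('side');go(*bay(B0,BA,-30),40,BA);print(ctrl.get_obs()['eef_pos'])"
```

```text
shift [0.0012 0.0016 0.2918] roll 0.0003 | yaw 8.26
[0.56271876 0.16781824 0.156715  ]
```

Emit:
drive_tool --plan '[[[0.001,0.001,0.03,0],[0.001,0.001,0.09,0],[0.001,0.001,0.15,0],[0.001,0.001,0.2,0],[0.001,0.001,0.235,0],[0.001,0.001,0.26,0],[0.001,0.001,0.275,0],[0.001,0.001,0.283,0],[0.001,0.001,0.287,0],[0.001,0.001,0.291,0],[0.001,0.001,0.291,0],[0.001,0.001,0.291,0]]]'

```text
time_s: 13.4
eef_pos: [0.5646, 0.1684, 0.0427]
eef_rot: [0.0, 0.655, 0.756, 0.0]
wrist_force: [-0.3, 0.7, -1.2]
opening: 0.29
grasp_force: 59.0
```

Emit:
drive_tool --plan '[[[0,0,0.0025,0],[0,0,0.005,0],[0,0,0.005,0]]]'

```text
time_s: 13.65
eef_pos: [0.5646, 0.1685, 0.041]
eef_rot: [0.0, 0.655, 0.756, 0.0]
wrist_force: [-2.3, -0.3, 5.8]
opening: 0.286
grasp_force: 59.6
```

Contact with the floor. Release, retreat and check.

Emit:
drive_tool --plan '[[[0,0,0,0],[0,0,0,0],[0,0,0,0],[0,0,0,0],[0,0,0,0],[0,0,0,0],[0,0,0,0],[0,0,0,0]]]' --jaw 0

```text
time_s: 14.32
eef_pos: [0.564, 0.1683, 0.0398]
eef_rot: [-0.0, 0.655, 0.756, -0.0]
wrist_force: [-1.2, -0.2, 0.4]
opening: 1.001
grasp_force: 0.0
```

Emit:
drive_tool --plan '[[[0,0,-0.04,0],[0,0,-0.1,0],[0,0,-0.2,0],[0,0,-0.28,0],[0,0,-0.28,0],[0,0,-0.28,0]]]'

```text
time_s: 14.82
eef_pos: [0.5659, 0.1685, 0.1547]
eef_rot: [0.002, 0.655, 0.756, 0.002]
wrist_force: [-0.5, -0.5, 0.0]
opening: 0.999
grasp_force: 0.0
```

```bash
python3 st.py 552 -245 152 YA
```

```text
14.8667 [0.5644 0.1683 0.1525] 0.996 0.0
[0.565  0.1666 0.0749] [ 9. 14. 24.]
[0.5713 0.1081 0.0749] [ 30. 105.  41.]
[ 0.5533 -0.2459  0.0776] [171.  33.  31.]
[ 0.5341 -0.2963  0.0776] [205. 198. 184.]
shift [-1.0184 -0.1779  0.0012] roll 0.1275 | yaw 8.2
```

Black is placed within 1 mm, its top at 75 mm. Next is red.

Emit:
drive_tool --plan '[[[-0.1,-0.017,0,0.02],[-0.2,-0.035,0,0.05],[-0.3,-0.052,0,0.08],[-0.4,-0.07,0,0.11],[-0.5,-0.087,0,0.1275],[-0.6,-0.105,0,0.1275],[-0.7,-0.122,0,0.1275],[-0.8,-0.14,0,0.1275],[-0.9,-0.157,0,0.1275],[-0.96,-0.168,0,0.1275],[-0.99,-0.173,0,0.1275],[-0.99,-0.173,0,0.1275]]]'

```text
time_s: 15.87
eef_pos: [0.5507, -0.2355, 0.15]
eef_rot: [-0.001, 0.793, 0.609, -0.001]
wrist_force: [-0.4, 0.2, -0.5]
opening: 0.998
grasp_force: 0.0
```

```bash
python3 -c "
from h import *
ctrl.camera('side');ctrl.camera('side');go(551.7,-245,41,YA)"
```

```text
shift [-0.0309  0.01    0.2734] roll -0.0002 | yaw -14.78
```

Emit:
drive_tool --plan '[[[-0.0305,0.0095,0.03,0],[-0.0305,0.0095,0.08,0],[-0.0305,0.0095,0.13,0],[-0.0305,0.0095,0.19,0],[-0.0305,0.0095,0.24,0],[-0.0305,0.0095,0.2735,0],[-0.0305,0.0095,0.2735,0],[-0.0305,0.0095,0.2735,0]]]'

```text
time_s: 16.63
eef_pos: [0.5524, -0.2446, 0.042]
eef_rot: [-0.001, 0.792, 0.611, -0.0]
wrist_force: [0.7, -0.8, -0.1]
opening: 1.004
grasp_force: 0.0
```

Emit:
drive_tool --plan '[[[0,0,0,0],[0,0,0,0],[0,0,0,0],[0,0,0,0],[0,0,0,0],[0,0,0,0],[0,0,0,0],[0,0,0,0],[0,0,0,0],[0,0,0,0]]]' --jaw 1

```text
time_s: 17.47
eef_pos: [0.5529, -0.2467, 0.0433]
eef_rot: [0.001, 0.792, 0.61, 0.0]
wrist_force: [-0.7, 0.9, 7.4]
opening: 0.291
grasp_force: 58.7
```

Emit:
drive_tool --plan '[[[0,0,-0.02,0],[0,0,-0.06,0],[0,0,-0.12,0],[0,0,-0.18,0],[0,0,-0.23,0],[0,0,-0.27,0],[0,0,-0.29,0],[0,0,-0.29,0],[0,0,-0.29,0]]]'

```text
time_s: 18.22
eef_pos: [0.5524, -0.2461, 0.1582]
eef_rot: [-0.0, 0.792, 0.61, -0.0]
wrist_force: [-0.8, -0.3, -1.1]
opening: 0.289
grasp_force: 58.9
```

```bash
python3 st.py '*bay(B0,BA,30)[:1]' 0 0 0 >/dev/null 2>&1; python3 -c "
from h import *
o=ctrl.get_obs();print(o['eef_pos'],o['opening'],o['grasp_force'])
a=bay(B0,BA,30);print(a);go(*a,156,BA)"
```

```text
[ 0.55186496 -0.24584613  0.15731992] 0.28389678535378476 58.87689471244812
[554.42113199 227.69328693]
shift [ 1.1464 -0.2954  0.0045] roll -0.1275 | yaw -14.76
```

Emit:
drive_tool --plan '[[[0.04,-0.01,0,-0.02],[0.12,-0.031,0,-0.04],[0.22,-0.057,0,-0.06],[0.32,-0.082,0,-0.08],[0.42,-0.108,0,-0.1],[0.52,-0.134,0,-0.12],[0.62,-0.16,0,-0.1275],[0.72,-0.186,0,-0.1275],[0.82,-0.211,0,-0.1275],[0.91,-0.235,0,-0.1275],[0.97,-0.25,0,-0.1275],[0.99,-0.255,0,-0.1275]]]'

```text
time_s: 19.27
eef_pos: [0.553, 0.1664, 0.1566]
eef_rot: [-0.001, 0.653, 0.757, -0.001]
wrist_force: [0.1, -1.2, -0.4]
opening: 0.29
grasp_force: 58.9
```

```bash
python3 -c "
from h import *
ctrl.camera('side');ctrl.camera('side');go(*bay(B0,BA,30),41,BA)"
```

```text
shift [0.1574 0.026  0.2897] roll 0.0009 | yaw 8.36
```

Emit:
drive_tool --plan '[[[0.06,0.01,0,0.001],[0.12,0.02,0,0.001],[0.157,0.0255,0,0.001],[0.157,0.0255,0.04,0.001],[0.157,0.0255,0.1,0.001],[0.157,0.0255,0.16,0.001],[0.157,0.0255,0.21,0.001],[0.157,0.0255,0.245,0.001],[0.157,0.0255,0.265,0.001],[0.157,0.0255,0.275,0.001],[0.157,0.0255,0.275,0.001]]]'

```text
time_s: 20.28
eef_pos: [0.5556, 0.225, 0.0475]
eef_rot: [-0.0, 0.656, 0.754, -0.001]
wrist_force: [0.0, 0.9, -0.7]
opening: 0.29
grasp_force: 59.0
```

```bash
python3 -c "
from h import *
ctrl.camera('side');go(*bay(B0,BA,30),41,BA);print(ctrl.get_obs()['eef_pos'])"
```

```text
shift [ 0.0062 -0.0037  0.0188] roll -0.0013 | yaw 7.96
[0.55621726 0.22544112 0.04853091]
```

Emit:
drive_tool --plan '[[[0.005,-0.003,0.006,0],[0.005,-0.003,0.011,0],[0.005,-0.003,0.015,0],[0.005,-0.003,0.018,0],[0.005,-0.003,0.02,0],[0.005,-0.003,0.02,0]]]'

```text
time_s: 20.83
eef_pos: [0.5546, 0.2283, 0.0413]
eef_rot: [0.0, 0.656, 0.755, 0.0]
wrist_force: [-2.5, 0.1, 4.9]
opening: 0.291
grasp_force: 59.5
```

Emit:
drive_tool --plan '[[[0,0,0,0],[0,0,0,0],[0,0,0,0],[0,0,0,0],[0,0,0,0],[0,0,0,0],[0,0,0,0],[0,0,0,0]]]' --jaw 0

```text
time_s: 21.5
eef_pos: [0.5544, 0.2281, 0.0405]
eef_rot: [-0.0, 0.656, 0.755, -0.0]
wrist_force: [-0.3, 0.1, -0.4]
opening: 1.003
grasp_force: 0.0
```

Emit:
drive_tool --plan '[[[0,0,-0.04,0],[0,0,-0.1,0],[0,0,-0.2,0],[0,0,-0.28,0],[0,0,-0.28,0],[0,0,-0.28,0]]]'

```text
time_s: 22.0
eef_pos: [0.5563, 0.2285, 0.1554]
eef_rot: [0.002, 0.656, 0.755, 0.002]
wrist_force: [-0.3, 0.5, -1.8]
opening: 1.002
grasp_force: 0.0
```

```bash
python3 st.py 532.5 -295.5 152 YA
```

```text
22.05 [0.5548 0.2282 0.1531] 0.998 0.0
[0.5551 0.227  0.075 ] [99. 29. 32.]
[0.565  0.1672 0.0748] [14. 14. 19.]
[0.5711 0.1082 0.0747] [ 29. 103.  41.]
[ 0.534  -0.2962  0.0776] [208. 196. 181.]
shift [-1.2886 -0.2377  0.0024] roll 0.1265 | yaw 8.02
```

Red is placed. Last is white, in two hops.

Emit:
drive_tool --plan '[[[-0.1,-0.018,0,0.02],[-0.2,-0.037,0,0.05],[-0.3,-0.055,0,0.08],[-0.4,-0.074,0,0.11],[-0.5,-0.092,0,0.1265],[-0.6,-0.111,0,0.1265],[-0.7,-0.129,0,0.1265],[-0.8,-0.148,0,0.1265],[-0.9,-0.166,0,0.1265],[-0.97,-0.179,0,0.1265],[-0.99,-0.183,0,0.1265],[-0.99,-0.183,0,0.1265]]]'

```text
time_s: 23.05
eef_pos: [0.5359, -0.176, 0.1506]
eef_rot: [-0.001, 0.793, 0.609, -0.001]
wrist_force: [-0.1, 0.8, 0.4]
opening: 1.002
grasp_force: 0.0
```

```bash
python3 -c "
from h import *
ctrl.camera('side');ctrl.camera('side');go(532.5,-295.5,41,YA)"
```

```text
shift [-0.2986  0.0697  0.2744] roll -0.0002 | yaw -14.79
```

Emit:
drive_tool --plan '[[[-0.1,0.023,0,0],[-0.2,0.047,0,0],[-0.27,0.063,0,0],[-0.298,0.0695,0,0],[-0.298,0.0695,0.03,0],[-0.298,0.0695,0.08,0],[-0.298,0.0695,0.14,0],[-0.298,0.0695,0.2,0],[-0.298,0.0695,0.25,0],[-0.298,0.0695,0.2745,0],[-0.298,0.0695,0.2745,0],[-0.298,0.0695,0.2745,0]]]'

```text
time_s: 24.15
eef_pos: [0.5338, -0.2947, 0.0422]
eef_rot: [-0.001, 0.792, 0.611, -0.0]
wrist_force: [0.5, 0.2, 1.2]
opening: 1.001
grasp_force: 0.0
```

Emit:
drive_tool --plan '[[[0,0,0,0],[0,0,0,0],[0,0,0,0],[0,0,0,0],[0,0,0,0],[0,0,0,0],[0,0,0,0],[0,0,0,0],[0,0,0,0],[0,0,0,0]]]' --jaw 1

```text
time_s: 24.98
eef_pos: [0.5341, -0.2971, 0.0435]
eef_rot: [0.001, 0.792, 0.61, 0.0]
wrist_force: [-0.6, 0.2, 6.1]
opening: 0.29
grasp_force: 58.8
```

Emit:
drive_tool --plan '[[[0,0,-0.02,0],[0,0,-0.06,0],[0,0,-0.12,0],[0,0,-0.18,0],[0,0,-0.23,0],[0,0,-0.27,0],[0,0,-0.29,0],[0,0,-0.29,0],[0,0,-0.29,0]]]'

```text
time_s: 25.73
eef_pos: [0.5335, -0.2965, 0.1584]
eef_rot: [-0.0, 0.792, 0.61, -0.0]
wrist_force: [0.1, 0.0, -1.8]
opening: 0.288
grasp_force: 58.9
```

```bash
python3 -c "
from h import *
ctrl.camera('side')
o=ctrl.get_obs();print(o['eef_pos'],o['opening'],o['grasp_force'])
a=bay(B0,BA,90);print(a);go(*a,156,BA)"
```

```text
[ 0.53304969 -0.29610789  0.15747199] 0.28820575168623264 58.87433052062988
[545.86339597 287.07986078]
shift [ 1.418  -0.3404  0.0054] roll -0.1275 | yaw -14.76
```

Emit:
drive_tool --plan '[[[0.04,-0.01,0,-0.02],[0.12,-0.029,0,-0.04],[0.22,-0.053,0,-0.06],[0.32,-0.077,0,-0.08],[0.42,-0.101,0,-0.1],[0.52,-0.125,0,-0.12],[0.62,-0.149,0,-0.1275],[0.72,-0.173,0,-0.1275],[0.82,-0.197,0,-0.1275],[0.91,-0.218,0,-0.1275],[0.97,-0.233,0,-0.1275],[0.99,-0.238,0,-0.1275]]]'

```text
time_s: 26.78
eef_pos: [0.5409, 0.1143, 0.1569]
eef_rot: [-0.002, 0.653, 0.757, -0.001]
wrist_force: [0.4, 0.2, -0.3]
opening: 0.289
grasp_force: 58.9
```

```bash
python3 -c "
from h import *
ctrl.camera('side');ctrl.camera('side');go(*bay(B0,BA,90),41,BA)"
```

```text
shift [0.4315 0.0756 0.2904] roll 0.0009 | yaw 8.37
```

Emit:
drive_tool --plan '[[[0.05,0.009,0,0.001],[0.13,0.023,0,0.001],[0.22,0.039,0,0.001],[0.31,0.054,0,0.001],[0.38,0.067,0,0.001],[0.42,0.0735,0,0.001],[0.4315,0.0755,0,0.001],[0.4315,0.0755,0,0.001],[0.4315,0.0755,0,0.001]]]'

```text
time_s: 27.63
eef_pos: [0.5479, 0.2839, 0.158]
eef_rot: [-0.0, 0.656, 0.754, -0.001]
wrist_force: [-0.7, 0.0, -1.3]
opening: 0.29
grasp_force: 58.9
```

```bash
python3 -c "
from h import *
ctrl.camera('side');go(*bay(B0,BA,90),41,BA)"
```

```text
shift [ 0.0093 -0.0038  0.2928] roll -0.0016 | yaw 7.92
```

Emit:
drive_tool --plan '[[[0.008,-0.003,0.02,-0.001],[0.008,-0.003,0.07,-0.001],[0.008,-0.003,0.13,-0.001],[0.008,-0.003,0.19,-0.001],[0.008,-0.003,0.23,-0.001],[0.008,-0.003,0.26,-0.001],[0.008,-0.003,0.275,-0.001],[0.008,-0.003,0.283,-0.001],[0.008,-0.003,0.288,-0.001],[0.008,-0.003,0.291,-0.001],[0.008,-0.003,0.293,-0.001],[0.008,-0.003,0.293,-0.001]]]'

```text
time_s: 28.68
eef_pos: [0.5467, 0.289, 0.0423]
eef_rot: [0.0, 0.655, 0.756, 0.001]
wrist_force: [-0.8, 0.2, 0.2]
opening: 0.287
grasp_force: 58.9
```

Emit:
drive_tool --plan '[[[0,0,0.002,0],[0,0,0.004,0],[0,0,0.004,0]]]'

```text
time_s: 28.93
eef_pos: [0.5468, 0.289, 0.0415]
eef_rot: [0.0, 0.655, 0.756, 0.001]
wrist_force: [-3.2, -1.3, 6.6]
opening: 0.292
grasp_force: 59.7
```

Emit:
drive_tool --plan '[[[0,0,0,0],[0,0,0,0],[0,0,0,0],[0,0,0,0],[0,0,0,0],[0,0,0,0],[0,0,0,0],[0,0,0,0]]]' --jaw 0

```text
time_s: 29.6
eef_pos: [0.5461, 0.2887, 0.0398]
eef_rot: [-0.0, 0.655, 0.756, -0.0]
wrist_force: [-0.6, 0.0, 0.5]
opening: 1.002
grasp_force: 0.0
```

Emit:
drive_tool --plan '[[[0,0,-0.04,0],[0,0,-0.1,0],[0,0,-0.2,0],[0,0,-0.3,0],[0,0,-0.4,0],[0,0,-0.4,0],[0,0,-0.4,0]]]'

```text
time_s: 30.18
eef_pos: [0.5482, 0.2894, 0.2037]
eef_rot: [0.002, 0.655, 0.756, 0.003]
wrist_force: [-1.2, 0.7, -0.4]
opening: 0.999
grasp_force: 0.0
```

```bash
python3 st.py; python3 -c "
from h import *
for y in(90,30,-30,-90):print(bay(np.array([560.3,197.]),BA,y).round(1))
p,_=ctrl.camera('side');cv2.imwrite('pics/end.png',cv2.resize(p[80:230,270:420],None,fx=4,fy=4)[:,:,::-1])"
```

```text
30.2333 [0.5466 0.2889 0.2009] 0.999 0.0
[0.5475 0.2879 0.0745] [136. 135. 121.]
[0.555  0.2276 0.0746] [154.  33.  35.]
[0.5647 0.1666 0.0748] [14. 14. 19.]
[0.5711 0.1083 0.0751] [ 30. 103.  42.]
[547.5 286.1]
[556.  226.7]
[564.6 167.3]
[573.1 107.9]
```

View pics/end.png

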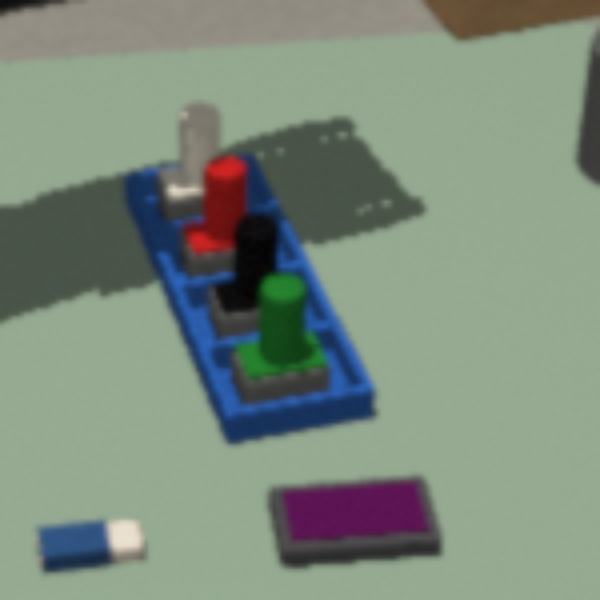

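All four stand upright in their bays: white, red, black, green from the left, at most 2 mm off centre, tops all about 75 mm. Handing in.

```bash
python3 -c "
from bench import ctrl
print(ctrl.hand_in())"
```

```text
the job is handed in; nothing more can be done
None
```

The four stamps stand upright in the blue tray in reverse order (white, red, black, green from the left), each about 2 mm or less from its bay centre by the side camera; the job was handed in at about 30 s, and the hand-in returned no verdict.

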